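# Slide the vial under the hand press and hold its cap pressed

## Task

Push the carrier with the sample vial along its rail until it clicks into the detent under the hand press. Then press the white mushroom knob 18 mm down, so that the dark ring on its stem comes level with the bushing and the sprung foot bears on the vial's cap, never down to the stop. Hold it there steadily and finish while still holding the knob down; leave the beaker, the jar and the spare vial where they stand.

Things in the scene. Friction and masses are not known exactly. Their poses are not given: they have to be found in the camera images.
- press_station (a point): Where the carrier belongs: point on the press axis, 40 mm above the worktop. x level, across the rail to the press column; y level, along the rail the way the carrier is to be pushed; z up. Two cross ribs on the rail catch a sprung ball under the carrier here: about 3 N to enter or leave, it pulls in by itself from about 4 mm either side.
- press_stand: Fixed hand press; origin on the worktop below press_station, same axes. Steel rail from y -230 to +100 mm. Grey column, 26 x 40 mm, at x +57 to +83 mm; its arm (36 mm wide in y, underside 125, top 145 mm above the worktop) reaches from the column to x -21 mm; the bushing on it ends at 150 mm. A stop ends the carrier's travel about 37 mm past the detent.
- carrier_pocket (a point): Centre of the vial pocket's floor in the carrier, 40 mm above the worktop; axes as press_station. In the detent when it coincides with press_station; starts 45 to 105 mm short of it.
- carrier: Aluminium slide on the rail, friction about 0.6 N, 58 mm wide, 160 mm long (y from -134 to +26 mm of the pocket axis), top face 40 mm above the worktop, with a black 46 x 46 x 14 mm pocket block. Origin at worktop height below carrier_pocket, same axes.
- carrier_post (a point): Top centre of the upright white push post on the carrier, 110 mm behind the pocket (-y), top 94 mm above the worktop; post 14 mm in diameter from 46 to 80 mm above the worktop, widening to a 20 mm head from 84 to 94 mm. It moves with the carrier.
- vial: Loose glass sample vial with a white cap, 21 mm in diameter and 45 mm tall, standing 14 mm deep in the carrier's pocket (hole 23.5 mm, so about 1 mm of play all round); origin at the centre of its underside, z up. Its top is 85 mm above the worktop.
- press_knob_top (a point): Centre of the flat top of the white mushroom knob of the press plunger: 40 mm in diameter at its widest, flat top 34 mm in diameter, 16 mm thick. 194 mm above the worktop when up; moves straight down as it is pressed. Its underside is 178 mm above the worktop when up.
- press_plunger (a joint): How far the plunger is down, in m: 0 up (sprung), 0.024 on its stop (forbidden). The foot meets the vial at 0.012; at 0.018 the dark ring on the stem is level with the bushing's top. Force needed: about 3 N at first, 5.5 N just before the foot meets the vial, 7.5 N just after, then 1.1 N more per mm: about 14 N at 0.018, 20 N at the stop. Springs back if let go.
- press_foot: Black disc, 18 mm in diameter, 8 mm thick, at the plunger's lower end, carried on a spring of its own so that it yields upward up to 13 mm; origin at the centre of its underside, 97 mm above the worktop when up, 12 mm over the vial's cap.
- beaker: Bystander: clear glass beaker, 59 mm wide, 66 mm tall, origin at the centre of its underside. Leave alone.
- jar: Bystander: white labelled plastic jar with a mint-green lid, 47 mm in diameter, 83 mm tall, origin at the centre of its underside. Leave alone.
- spare_vial: Bystander: another glass vial with a red cap, 21 mm in diameter, 45 mm tall, standing on the worktop; origin at the centre of its underside. Leave alone.

How it is judged:
By the outcome, as a careful person would: the job done as asked, in the order asked, and still so for the second after the job is handed in, while the arm keeps its last pose, push and grip.
It also fails if it takes over 51 s, if anything falls off the work surface, if the arm or the gripper's body presses on something with over 40 N, if the wrist force passes 120 N, or if a joint passes its speed limit or range.

## Robot

A 6-joint arm with a two-finger parallel gripper is mounted at the origin on a cart in front of the work surface, level with it; the furniture and walls round the work are solid. World frame = base frame: x ahead of the robot, y to its left, z up, the work surface at z = 0. Lengths are in m, angles in rad, forces in N, time in s.
With the tool pointing down it reaches from about 0.35 to 0.95 m from the base axis. Payload 17.4 kg.
Tool frame: the origin (TCP) lies on the centre line of the jaws, within the pads' length; the fingertips stand 22 mm ahead of it and the grasp point (between the pads) lies 3 mm ahead of it; z points along the fingers, y is the direction in which the jaws open and shut (so a half turn about z gives the same grasp; the last joint's range is limited). The gripper opens to 93 mm and grips with 3 to 60 N. Pads are 15 mm wide; open, the fingers measure 128 mm over their backs; the gripper's body (75 mm by 188 mm) begins 65 mm behind the grasp point.
Start: joints at [1.238, 0.116, 1.442, -0, 1.584, -0.038], TCP at [0.196, 0.646, 0.201] pointing down, gripper open.
Joint ranges: [-2.83, 2.83], [-0.83, 2.19], [0.07, 2.5], [-1.14, 4.28], [0.01, 3], [-2.97, 2.97]. Speed limits (rad/s): [1.89, 1.89, 2.22, 3.14, 3.14, 3.14].

## Interface

Orientations are given as a rotation vector (axis times angle).
In Python, from cell import ctrl gives the robot as it stands. Calls block until the motion is done:
- ctrl.move_ptp(position, orientation): joint-space move of the TCP to a pose.
- ctrl.move_linear(position, frame=None, velocity=0.15, f_stop=None): straight line of the TCP; frame=None keeps the orientation; velocity is the mean speed in m/s. With f_stop (N) it stops when the force on the tool has changed by that much, and returns True; else False.
- ctrl.set_joints(angles): joint-space move.
- ctrl.set_gripper(opening, effort=None): finger opening in m; effort is the grip in N (None keeps the last); returns when the fingers have stopped.
- ctrl.pause(seconds).
- ctrl.inverse_kinematics(position, orientation): joint angles nearest the present ones, or None.
- ctrl.snapshot(name): name is "side" or "top"; returns (picture, depth): 420x560x3 uint8, red, green, blue; 420x560 float32, m along the optical axis (not along the pixel's ray), 0 where there is no reading.
- ctrl.get_calibration(name): a dict with "fx", "fy", "cx", "cy" (pixels), "rvec" (rotation vector, rad) and "tvec" (3), from world to camera coordinates, as OpenCV has them. Camera axes: x right, y down, z forward; pixel columns grow to the right and rows downward; lengths in m; the calibration is good to about 2 mm. A picture is of the moment at which its call begins. get_calibration takes no time and is no camera call.
A pose or a line that the arm cannot do raises ctrl.PlanningError and nothing moves.
- ctrl.finish_job(): hands the job in, once; it reports no verdict.
Trained networks look in the newest picture that a camera, given by its name, has taken for a name from the list of things; names that differ only in an ending like _2 or _b are one class to them, and where a whole thing is asked for, a point or a joint stands for the part that bears it (a point fixed in the world has none). Each returns a list of dicts, best first, with "p" (0 to 1); they miss things now and then, are a little off and sometimes report something else, mostly with a low value. They report only what shows in the picture. A call takes as long as a camera call.
- ctrl.search_frame(camera, query): "at" ([x, y, z] in m, in world coordinates, good to about 4 mm: the middle of the surface that is visible of it).
- ctrl.cut_out(camera, query): "pixels" (420x560 bool, what is visible of it).
Readings, each from a call of its own:
- ctrl.current_time(): time.
- ctrl.current_qpos(): joint angles.
- ctrl.current_joint_vel(): joint speeds.
- ctrl.current_effort(): joint torques, N m.
- ctrl.current_tool_pos(): TCP position.
- ctrl.current_tool_rot(): TCP orientation.
- ctrl.current_ft_force(): force on the tool from outside, world axes, zero at the start.
- ctrl.current_moment(): the same for the moment, N m.
- ctrl.current_width(): finger opening in m.
Only numpy, scipy, OpenCV 4.12 (cv2) and the standard library are available. Lean on these libraries where they do the work, as an engineer would, in place of code of your own. Each camera call takes 0.05 s, during which the arm holds its last target.

## Working session

There is one attempt and no reset: what is moved stays moved. The work goes in short steps, each a Python script; the robot and the scene stay as the last script left them, time stands still between calls to the robot, and variables do not carry over. Pictures are saved under pics/ and viewed, and the job is handed in when it is done.

```bash
ls; mkdir -p pics; cat > h.py <<'E'
import numpy as np, cv2
from cell import ctrl
def cal(n):
    c=ctrl.get_calibration(n); K=np.array([[c['fx'],0,c['cx']],[0,c['fy'],c['cy']],[0,0,1.]])
    return K,cv2.Rodrigues(np.array(c['rvec'],float))[0],np.array(c['tvec'],float)
def snap(n,f):
    im,d=ctrl.snapshot(n); cv2.imwrite('pics/'+f,im[:,:,::-1]); return im,d
def deproj(n,u,v,z):
    K,R,t=cal(n); p=np.linalg.inv(K)@np.array([u,v,1.])*z; return R.T@(p-t)
def cloud(n,d):
    K,R,t=cal(n); v,u=np.mgrid[:d.shape[0],:d.shape[1]]
    p=np.stack([(u-K[0,2])/K[0,0]*d,(v-K[1,2])/K[1,1]*d,d],-1); return (p-t)@R
def proj(n,P):
    K,R,t=cal(n); p=R@np.array(P,float)+t; p=K@p; return p[:2]/p[2]
E
python3 - <<'E'
from h import *
for n in('side','top'):
    im,d=snap(n,n+'0.png'); np.save(n+'0.npy',d); K,R,t=cal(n); print(n,K[0,0],-R.T@t,R[2])
    for q in ('carrier_post','press_knob_top','press_stand','vial','carrier','beaker','jar','spare_vial','press_foot'):
        print(q,[(np.round(x['at'],4).tolist(),round(x['p'],2)) for x in ctrl.search_frame(n,q)][:3])
print(ctrl.current_time(),ctrl.current_tool_rot())
E
```

```text
pics
side 530.9676852913609 [ 0.33386363 -1.19575918  0.68831205] [ 0.16077154  0.89582125 -0.41431485]
carrier_post [([0.5645, -0.031, 0.0392], 0.92)]
press_knob_top [([0.5493, 0.1047, 0.1824], 0.66)]
press_stand [([0.572, 0.1025, 0.0229], 0.96), ([0.5628, -0.0307, 0.038], 0.29)]
vial [([0.5603, 0.0375, 0.071], 0.5)]
carrier [([0.5677, -0.0314, 0.0396], 0.63), ([0.5702, 0.1028, 0.0197], 0.17)]
beaker [([0.4136, 0.2974, 0.0427], 0.78)]
jar [([0.4796, -0.3514, 0.0546], 0.66)]
spare_vial [([0.6263, 0.3118, 0.0185], 0.56), ([0.5461, 0.1022, 0.1812], 0.52)]
press_foot [([0.4142, 0.2995, 0.0415], 0.48)]
top 409.1521964116457 [0.34129132 0.01295073 1.3064239 ] [ 0.15029209 -0.00162919 -0.9886403 ]
carrier_post [([0.5711, -0.007, 0.0412], 0.69)]
press_knob_top [([0.5453, 0.1148, 0.1932], 0.61)]
press_stand [([0.5574, 0.1098, 0.0136], 0.67), ([0.4829, -0.3261, 0.0817], 0.37)]
vial [([0.5628, 0.0512, 0.0875], 0.36)]
carrier [([0.573, -0.0075, 0.0394], 0.59)]
beaker [([0.4123, 0.3274, 0.0146], 0.83)]
jar [([0.4812, -0.32, 0.0797], 0.8)]
spare_vial [([0.6287, 0.3209, 0.0426], 0.59)]
press_foot []
1.0 [4.61460672e-01 3.10747886e+00 1.63729073e-05]
```

View pics/side0.png

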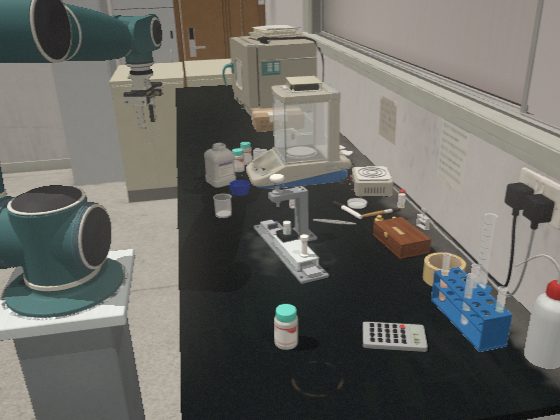

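View pics/top0.png

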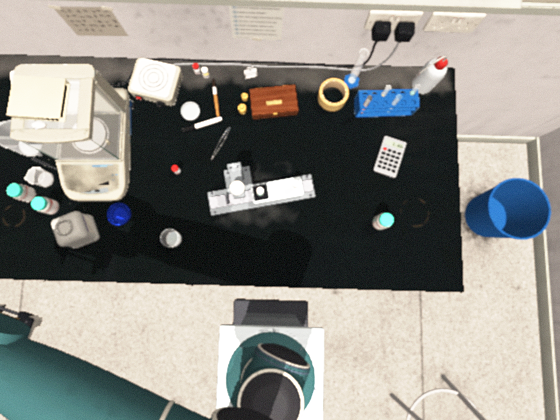

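```bash
python3 - <<'E'
import cv2,numpy as np
from h import *
a=cv2.imread('pics/top0.png')[150:230,195:330]; b=cv2.imread('pics/side0.png')[165:290,235:345]
cv2.imwrite('pics/topz.png',cv2.resize(a,None,fx=5.9,fy=5.9,interpolation=3)); cv2.imwrite('pics/sidez.png',cv2.resize(b,None,fx=4.8,fy=4.8,interpolation=3))
for n in('top','side'):
    d=np.load(n+'0.npy'); P=cloud(n,d); x,y,z=P[...,0],P[...,1],P[...,2]
    reg=(abs(x-.56)<.15)&(abs(y-.03)<.3)&(d>0)
    print(n,'table z',np.median(z[reg&(z<.01)]))
    for nm,lo,hi in(('knob',.185,.205),('post/vial',.075,.102),('arm',.135,.155),('carrier',.034,.046)):
        m=(reg&(z>lo)&(z<hi)).astype(np.uint8); N,l=cv2.connectedComponents(m)
        for i in range(1,N):
            q=P[l==i]
            if len(q)>3: print(nm,len(q),q.mean(0).round(4),np.ptp(q,axis=0).round(3), np.median(q[:,2]).round(4))
E
```

```text
top table z 0.0008350030526575769
knob 157 [0.545  0.1099 0.1942] [0.036 0.036 0.014] 0.1945
post/vial 37 [ 0.5817 -0.0573  0.0945] [0.019 0.018 0.009] 0.0945
post/vial 40 [0.5588 0.0498 0.0844] [0.019 0.018 0.009] 0.0842
arm 249 [0.5998 0.1216 0.1455] [0.059 0.046 0.014] 0.1454
arm 57 [0.532  0.1064 0.1441] [0.024 0.035 0.015] 0.1447
carrier 20 [0.6274 0.3212 0.0415] [0.019 0.017 0.011] 0.0421
carrier 626 [ 0.5711 -0.0186  0.0406] [0.086 0.153 0.012] 0.0407
carrier 19 [0.5715 0.072  0.0404] [0.04  0.022 0.009] 0.0405
carrier 4 [0.5338 0.154  0.0365] [0.009 0.004 0.005] 0.0355
side table z 0.0015686994048835867
knob 104 [0.5479 0.0987 0.1928] [0.038 0.038 0.013] 0.1939
post/vial 120 [0.6151 0.1095 0.0886] [0.031 0.038 0.026] 0.0887
post/vial 7 [0.5469 0.1023 0.1009] [0.013 0.006 0.002] 0.1007
post/vial 49 [0.5615 0.0415 0.0829] [0.02  0.023 0.013] 0.0841
post/vial 71 [ 0.5837 -0.0652  0.0894] [0.019 0.022 0.023] 0.0907
arm 344 [0.5783 0.1041 0.1443] [0.106 0.055 0.02 ] 0.1454
carrier 28 [0.4236 0.2979 0.04  ] [0.027 0.028 0.011] 0.0399
carrier 52 [0.6149 0.1083 0.0402] [0.031 0.042 0.012] 0.0401
carrier 534 [ 0.571  -0.0279  0.041 ] [0.087 0.157 0.012] 0.0413
```

```bash
sleep 1
```

```text
(no output)
```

View pics/topz.png

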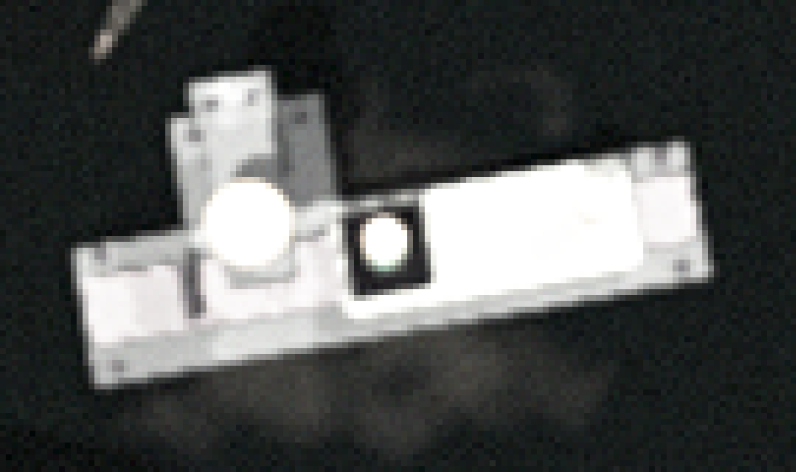

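View pics/sidez.png

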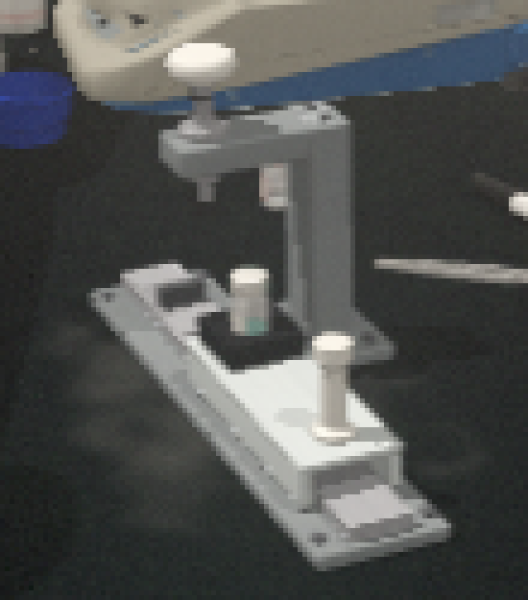

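```bash
python3 - <<'E'
from h import *
def circ(n,c,z0,r):
    d=np.load(n+'0.npy'); P=cloud(n,d); m=(np.hypot(P[...,0]-c[0],P[...,1]-c[1])<.035)&(abs(P[...,2]-z0)<.0035)&(d>0)
    q=P[m][:,:2].astype(np.float32); (x,y),R=cv2.minEnclosingCircle(q); return np.round([x,y,R,*q.mean(0)],4),len(q)
for n in('top','side'):
    print(n,'knob',circ(n,(.545,.107),.194,.017),'post',circ(n,(.583,-.06),.0945,.01),'vial',circ(n,(.56,.047),.085,.0105))
d=np.load('top0.npy');P=cloud('top',d);x,y,z=P[...,0],P[...,1],P[...,2]
m=(abs(z-.0407)<.003)&(abs(x-.57)<.06)&(y<.07)&(y>-.1)&(d>0)
print(cv2.minAreaRect(P[m][:,:2].astype(np.float32)*1000))
m=(z>.01)&(z<.06)&(abs(x-.56)<.08)&(abs(y-.03)<.22)&(d>0)
print(cv2.minAreaRect(P[m][:,:2].astype(np.float32)*1000))
for y0 in np.arange(-.5,.75,.1):
    s=(abs(y-y0)<.05)&(d>0); print(round(y0,1),[round(float(np.percentile(z[s&(abs(x-x0)<.05)],99)),2) if (s&(abs(x-x0)<.05)).any() else None for x0 in np.arange(.25,.9,.1)])
u=np.array([-.215,.9766]);u/=np.linalg.norm(u); th=np.arctan2(-u[0],u[1])
ex=np.array([u[1],-u[0],0])
for s in(1,-1):
    yy=s*ex; zz=np.array([0,0,-1.]); R=np.stack([np.cross(yy,zz),yy,zz],1); rv=cv2.Rodrigues(R)[0].ravel()
    print(s,rv,ctrl.inverse_kinematics([.59,-.11,.082],rv),ctrl.inverse_kinematics([.545,.108,.25],rv))
print(ctrl.current_time())
E
```

```text
top knob (array([0.5466, 0.1098, 0.0195, 0.5456, 0.1101]), 132) post (array([ 0.5819, -0.0571,  0.0099,  0.582 , -0.0575]), 33) vial (array([0.5589, 0.0499, 0.0103, 0.5589, 0.0501]), 31)
side knob (array([0.549 , 0.1036, 0.0209, 0.5484, 0.1005]), 77) post (array([ 0.5841, -0.0624,  0.0119,  0.5841, -0.0636]), 32) vial (array([0.5629, 0.0455, 0.0115, 0.5623, 0.0431]), 30)
((570.2296752929688, -3.2245864868164062), (58.30039978027344, 159.09104919433594), 12.189334869384766)
((559.4420776367188, 48.12922668457031), (342.6375732421875, 156.40513610839844), 87.03376007080078)
-0.5 [0.01, 0.01, 0.01, 0.01, 0.01, 0.01, 0.01]
-0.4 [0.01, 0.01, 0.01, 0.01, 0.02, 0.02, 0.13]
-0.3 [0.01, 0.01, 0.09, 0.01, 0.02, 0.02, 0.13]
-0.2 [0.01, 0.01, 0.01, 0.01, 0.01, 0.01, 0.05]
-0.1 [0.01, 0.01, 0.01, 0.1, 0.04, 0.01, 0.05]
-0.0 [0.01, 0.01, 0.01, 0.08, 0.04, 0.01, 0.05]
0.1 [0.01, 0.01, 0.01, 0.2, 0.15, 0.01, 0.05]
0.2 [0.01, 0.01, 0.01, 0.03, 0.01, 0.02, 0.02]
0.3 [0.01, 0.06, 0.06, 0.01, 0.05, 0.02, 0.06]
0.4 [0.01, 0.01, 0.01, 0.01, 0.01, 0.01, 0.07]
0.5 [0.56, 0.01, 0.04, 0.08, 0.35, 0.35, 0.33]
0.6 [0.35, 0.13, 0.14, 0.08, 0.35, 0.35, 0.33]
0.7 [0.23, 0.01, 0.09, 0.09, 0.35, 0.35, 0.33]
1 [1.96819846 2.44863211 0.        ] [-2.26825402e-01  1.17613205e-02  1.74672334e+00 -4.44089210e-16
  1.38310800e+00 -4.43520253e-01] [ 1.49718016e-01 -1.53322179e-01  1.62937006e+00 -4.44089210e-16
  1.66554477e+00 -6.69768346e-02]
-1 [ 2.44863211 -1.96819846  0.        ] [-2.26825402e-01  1.17613205e-02  1.74672334e+00 -4.44089210e-16
  1.38310800e+00  2.69807240e+00] None
1.0
```

```bash
cat >> h.py <<'E'
th=np.deg2rad(12.19); U=np.array([-np.sin(th),np.cos(th),0]); EX=np.array([np.cos(th),np.sin(th),0])
_z=np.array([0,0,-1.]); RV=cv2.Rodrigues(np.stack([np.cross(EX,_z),EX,_z],1))[0].ravel()
POST=np.array([.583,-.0597,0]); KNOB=np.array([.547,.1068,0])
E
python3 - <<'E'
from h import *
ctrl.set_gripper(0.0,20)
ctrl.move_linear([.196,.60,.33],velocity=.25)
ctrl.move_ptp([.45,.05,.30],RV)
p=POST-U*.055
ctrl.move_ptp([*p[:2],.20],RV)
ctrl.move_linear([*p[:2],.083],velocity=.12)
print(ctrl.current_time(),ctrl.current_tool_pos(),p,ctrl.current_width(),ctrl.current_ft_force())
snap('top','top1.png');snap('side','side1.png')
a=cv2.imread('pics/top1.png')[130:240,195:365]; b=cv2.imread('pics/side1.png')[145:290,215:365]
A=cv2.resize(a,(0,0),fx=2.6,fy=2.6,interpolation=3);B=cv2.resize(b,(0,0),fx=2.3,fy=2.3,interpolation=3)
c=np.zeros((max(len(A),len(B)),A.shape[1]+B.shape[1],3),np.uint8);c[:len(A),:A.shape[1]]=A;c[:len(B),A.shape[1]:]=B;cv2.imwrite('pics/c1.png',c)
E
```

```text
7.4 [ 0.59504392 -0.11353476  0.08392725] [ 0.59461348 -0.1134599   0.        ] 0.0004415238392067661 [ 0.0831117  -0.12220488 -0.26204452]
```

View pics/c1.png

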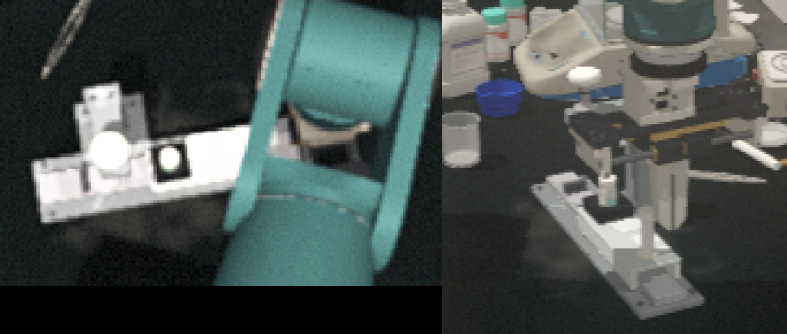

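```bash
python3 - <<'E'
from h import *
im=cv2.imread('pics/side1.png')[175:285,240:350]; cv2.imwrite('pics/s1.png',cv2.resize(im,(0,0),fx=5.4,fy=5.4,interpolation=3))
f=lambda P:((proj('side',P)-[240,175])*5.4).round()
t=ctrl.current_tool_pos(); print(f([t[0],t[1],.061]),f([*POST[:2],.094]),f([*POST[:2],.046]))
E
```

```text
[392. 447.] [338. 330.] [339. 423.]
```

View pics/s1.png

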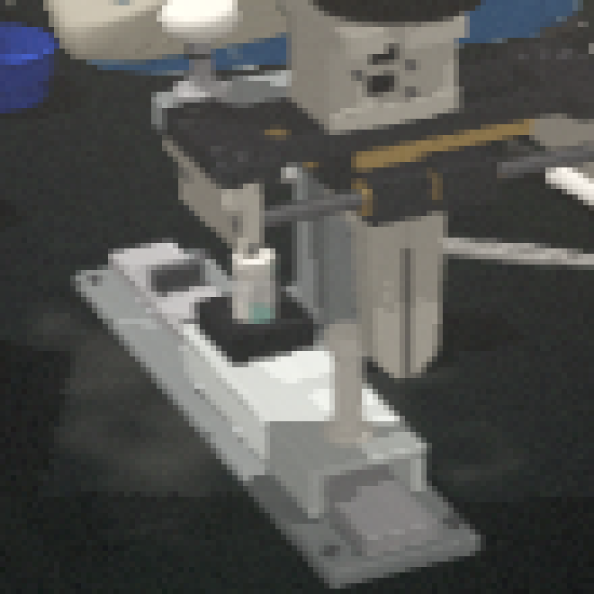

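```bash
python3 - <<'E'
from h import *
im,d=snap('side','side2.png'); P=cloud('side',d)
for (a,b) in((345,330),(345,345),(345,400),(385,300),(425,300),(385,360),(405,365),(425,350),(400,200),(240,200),(300,60),(480,150)):
    u,v=int(240+a/5.4),int(175+b/5.4); print(a,b,P[v,u].round(3),im[v,u])
print(ctrl.current_tool_pos(), ctrl.current_qpos(),ctrl.current_time())
crop=im[195:265,285:335,::-1]; cv2.imwrite('pics/s2.png',cv2.resize(crop,(0,0),fx=8,fy=8,interpolation=0))
E
```

```text
345 330 [ 0.584 -0.061  0.095] [145 140 132]
345 345 [ 0.581 -0.07   0.094] [157 153 142]
345 400 [ 0.581 -0.071  0.064] [155 151 142]
385 300 [ 0.589 -0.125  0.142] [150 146 134]
425 300 [ 0.606 -0.122  0.138] [148 142 132]
385 360 [ 0.588 -0.125  0.113] [154 149 138]
405 365 [ 0.599 -0.123  0.108] [99 96 90]
425 350 [ 0.606 -0.12   0.114] [156 151 140]
400 200 [ 0.589 -0.153  0.2  ] [60 62 59]
240 200 [ 0.519 -0.166  0.213] [157 152 141]
300 60 [ 0.555 -0.113  0.25 ] [133 127 117]
480 150 [ 0.627 -0.132  0.211] [60 59 59]
[ 0.5949414  -0.11353204  0.08375861] [-2.30671399e-01  2.16926629e-02  1.73370584e+00 -8.82870058e-06
  1.38510015e+00 -4.43430074e-01] 7.55
```

View pics/s2.png

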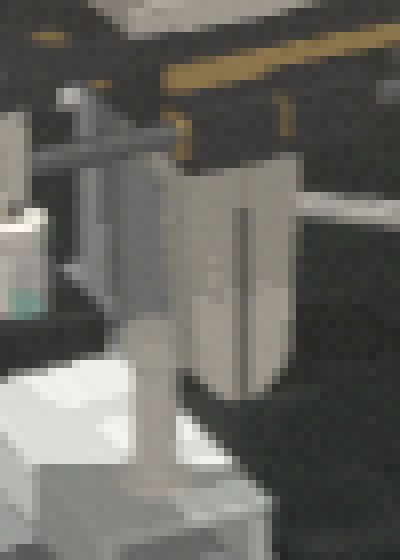

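```bash
python3 - <<'E'
from h import *
d=np.load('side0.npy');P=cloud('side',d)
m=(d>0)&(np.hypot(P[...,0]-.196,P[...,1]-.646)<.12)&(P[...,2]>.12)&(P[...,2]<.45)
z=P[m][:,2]; print('start: lowest',np.sort(z)[:12].round(3)); print(np.histogram(z,bins=np.arange(.12,.46,.02)))
lo=P[m][z<.23]; print(lo[:, :].round(3)[::6])
im,d=ctrl.snapshot('side');P=cloud('side',d)
m=(d>0)&(abs(P[...,0]-.598)<.03)&(P[...,1]<-.1)&(P[...,1]>-.14)&(P[...,2]>.06)
print('now',np.sort(P[m][:,2])[:15].round(3))
print(ctrl.current_tool_rot(),RV)
E
```

```text
start: lowest [0.218 0.219 0.219 0.219 0.22  0.221 0.221 0.222 0.223 0.223 0.223 0.223]
(array([  0,   0,   0,   0,   4,  68,  73,  81,  64, 174, 233, 261, 105,
       158, 130, 173]), array([0.12, 0.14, 0.16, 0.18, 0.2 , 0.22, 0.24, 0.26, 0.28, 0.3 , 0.32,
       0.34, 0.36, 0.38, 0.4 , 0.42, 0.44]))
[[0.205 0.696 0.229]
 [0.221 0.7   0.224]
 [0.204 0.694 0.219]
 [0.174 0.581 0.23 ]
 [0.192 0.595 0.225]
 [0.191 0.595 0.221]]
now [0.101 0.103 0.105 0.105 0.105 0.105 0.106 0.106 0.106 0.106 0.107 0.107
 0.108 0.108 0.108]
[1.97250071e+00 2.44415691e+00 6.12769155e-04] [1.97301748 2.44475079 0.        ]
```

```bash
python3 -c "
import cv2
a=cv2.imread('pics/side0.png')[50:150,90:200];cv2.imwrite('pics/s0g.png',cv2.resize(a,(0,0),fx=5,fy=5,interpolation=3))"
```

```text
(no output)
```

View pics/s0g.png

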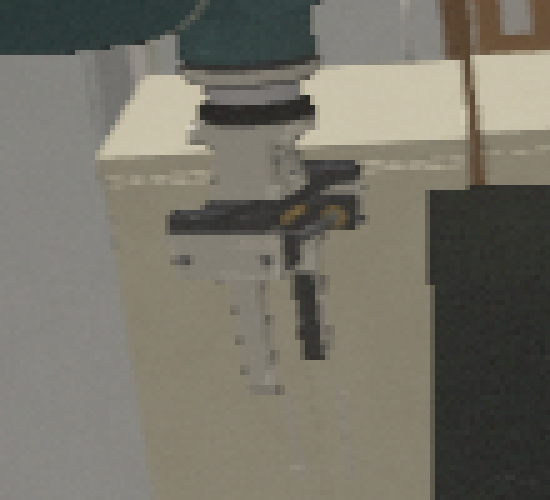

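The picture disagrees with the stated tool geometry. In depth the fingertips show at z≈0.102 with the TCP reported at 0.084, and the start pose gives the same offset. I'll pick a push height that is safe under either reading: TCP z = 0.064.

```bash
python3 - <<'E'
from h import *
p=POST-U*.055
print(ctrl.move_linear([*p[:2],.064],velocity=.06,f_stop=4))
f0=np.array(ctrl.current_ft_force()); 
print(ctrl.current_tool_pos())
# approach to contact
s0=.055
tgt=POST-U*.010
hit=ctrl.move_linear([*tgt[:2],.064],velocity=.03,f_stop=1.2)
t=ctrl.current_tool_pos(); print(hit,(t-POST)@U,(t-POST)@EX,t[2],np.array(ctrl.current_ft_force())-f0,ctrl.current_time())
im,d=snap('side','side3.png'); cv2.imwrite('pics/s3.png',cv2.resize(im[165:285,225:355,::-1],(0,0),fx=5,fy=5,interpolation=3))
E
```

```text
False
[ 0.59439177 -0.11343917  0.06349604]
False -0.010069339760199377 -1.1525976098887226e-05 0.06396693293117738 [ 0.99393685 -0.19806839 -0.41420387] 9.7167
```

View pics/s3.png

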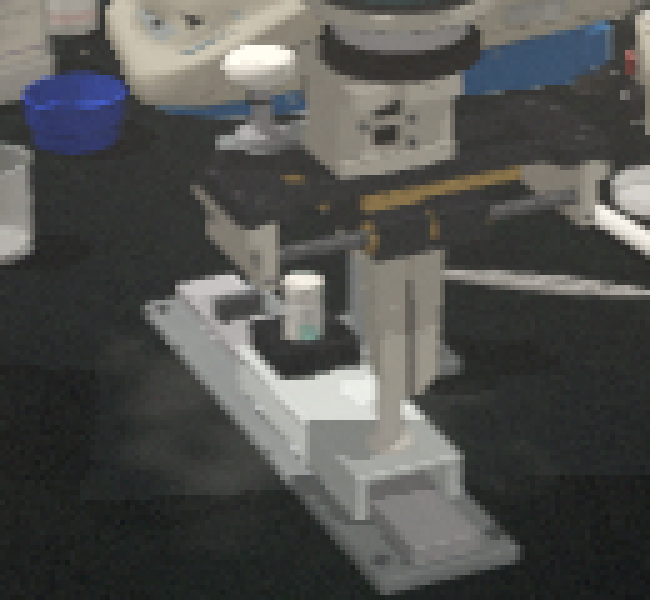

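```bash
python3 - <<'E'
from h import *
im,d=ctrl.snapshot('side');P=cloud('side',d)
for v in (215,220,225,230,235,240,243,246,250):
    print(v,[(u,tuple((P[v,u]*1000).round().astype(int))) for u in range(298,315,2)])
t=np.array(ctrl.current_tool_pos()); print(t, ctrl.current_ft_force(), ctrl.current_time())
print(ctrl.search_frame('side','carrier_post'))
E
```

```text
215 [(298, (np.int64(562), np.int64(-110), np.int64(176))), (300, (np.int64(567), np.int64(-108), np.int64(175))), (302, (np.int64(571), np.int64(-110), np.int64(175))), (304, (np.int64(575), np.int64(-112), np.int64(175))), (306, (np.int64(580), np.int64(-110), np.int64(174))), (308, (np.int64(586), np.int64(-104), np.int64(171))), (310, (np.int64(597), np.int64(-78), np.int64(158))), (312, (np.int64(601), np.int64(-81), np.int64(159))), (314, (np.int64(687), np.int64(247), np.int64(2)))]
220 [(298, (np.int64(569), np.int64(-74), np.int64(146))), (300, (np.int64(572), np.int64(-81), np.int64(149))), (302, (np.int64(577), np.int64(-80), np.int64(148))), (304, (np.int64(582), np.int64(-81), np.int64(148))), (306, (np.int64(588), np.int64(-75), np.int64(144))), (308, (np.int64(592), np.int64(-78), np.int64(145))), (310, (np.int64(598), np.int64(-74), np.int64(143))), (312, (np.int64(603), np.int64(-76), np.int64(143))), (314, (np.int64(677), np.int64(206), np.int64(5)))]
225 [(298, (np.int64(569), np.int64(-73), np.int64(132))), (300, (np.int64(571), np.int64(-84), np.int64(137))), (30
[... 2680 characters left out ...]
.int64(633), np.int64(53), np.int64(2))), (314, (np.int64(638), np.int64(49), np.int64(3)))]
250 [(298, (np.int64(576), np.int64(-32), np.int64(42))), (300, (np.int64(576), np.int64(-58), np.int64(55))), (302, (np.int64(581), np.int64(-62), np.int64(57))), (304, (np.int64(587), np.int64(-57), np.int64(54))), (306, (np.int64(596), np.int64(-37), np.int64(42))), (308, (np.int64(602), np.int64(-35), np.int64(40))), (310, (np.int64(608), np.int64(-32), np.int64(38))), (312, (np.int64(627), np.int64(25), np.int64(5))), (314, (np.int64(634), np.int64(30), np.int64(1)))]
[ 0.58510425 -0.06955935  0.06398793] [-0.19957032  0.22223114 -0.29342669] 9.8167
[{'at': [0.5613, -0.0119, 0.0382], 'p': 0.59}]
```

```bash
python3 - <<'E'
from h import *
def mv(s,v,f=None):
    t=POST+U*s; return ctrl.move_linear([*t[:2],.064],velocity=v,f_stop=f)
def fu():
    return float(np.mean([-np.array(ctrl.current_ft_force())@U for _ in range(4)]))
print(mv(.028,.03,6), ctrl.current_time())
for s in np.arange(.030,.0445,.001):
    h=mv(s,.012,6); t=ctrl.current_tool_pos(); print(round(s,4),h,round(float((t-POST)@U),4),round(fu(),2))
    if h:break
print(ctrl.current_time())
E
```

```text
False 11.2833
0.03 False 0.0301 0.41
0.031 False 0.031 0.34
0.032 False 0.0321 0.51
0.033 False 0.0331 0.0
0.034 False 0.0339 1.09
0.035 False 0.035 1.7
0.036 False 0.0362 1.61
0.037 False 0.0372 0.56
0.038 False 0.0382 0.7
0.039 False 0.0391 -0.37
0.04 False 0.0401 0.06
0.041 False 0.0411 -0.65
0.042 False 0.0421 0.11
0.043 False 0.043 -0.7
0.044 False 0.0439 1.7
15.1
```

```bash
python3 - <<'E'
from h import *
def mv(s,v,z=.064):
    t=POST+U*s; return ctrl.move_linear([*t[:2],z],velocity=v)
mv(.015,.08)
for n in('side','top'):
    im,d=snap(n,n+'4.png'); np.save(n+'4.npy',d); P=cloud(n,d)
    for nm,c,z0 in(('post',KNOB-.11*U,.0945),('knob',KNOB,.194),('vial',KNOB,.085)):
        m=(np.hypot(P[...,0]-c[0],P[...,1]-c[1])<.03)&(abs(P[...,2]-z0)<.004)&(d>0)
        q=P[m]
        if len(q)>4:
            (x,y),r=cv2.minEnclosingCircle(q[:,:2].astype(np.float32)); print(n,nm,len(q),round(x,4),round(y,4),round(r,4),q.mean(0).round(4))
    m=(abs(P[...,2]-.0407)<.003)&(np.abs(P[...,0]-.56)<.06)&(P[...,1]>-.09)&(P[...,1]<.13)&(d>0)
    print((P[m]-POST)@U.min() if 0 else np.percentile((P[m]-KNOB)@U,[0.5,2,98,99.5]).round(4))
im=cv2.imread('pics/side4.png');cv2.imwrite('pics/s4.png',cv2.resize(im[165:285,225:355],(0,0),fx=5,fy=5,interpolation=3))
E
```

```text
side post 18 0.5681 -0.0017 0.0119 [ 0.567  -0.0027  0.0944]
side knob 64 0.5481 0.1019 0.0205 [0.545  0.1006 0.1946]
side vial 14 0.5503 0.1017 0.0083 [0.5504 0.1002 0.0846]
[-0.1363 -0.1354  0.0129  0.021 ]
top post 30 0.568 0.0037 0.0097 [0.5686 0.0034 0.0944]
top knob 144 0.5456 0.1106 0.0196 [0.5457 0.1105 0.1942]
[-0.1277 -0.1256  0.018   0.0258]
```

View pics/s4.png

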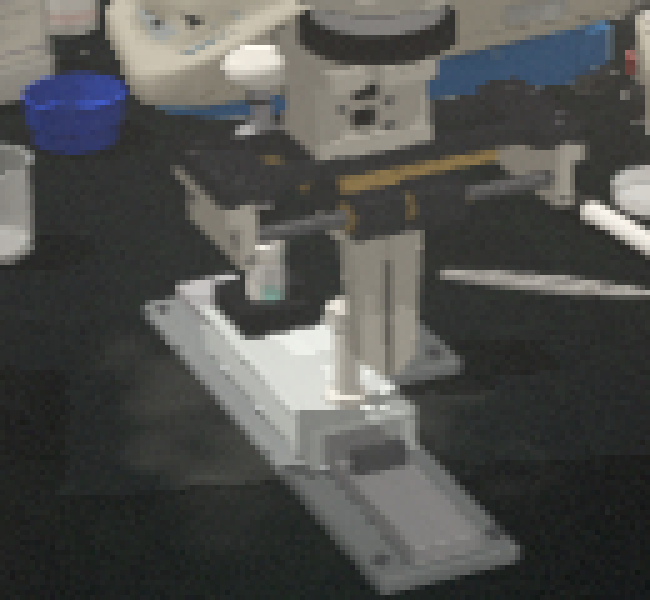

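```bash
python3 - <<'E'
from h import *
t=POST+U*.012; ctrl.move_linear([*t[:2],.064],velocity=.05)
ctrl.move_linear([*t[:2],.25],velocity=.15)
ctrl.move_linear([*KNOB[:2],.25],velocity=.12)
ctrl.move_linear([*KNOB[:2],.235],velocity=.05)
f0=np.mean([ctrl.current_ft_force() for _ in range(5)],0); print('f0',f0)
h=ctrl.move_linear([*KNOB[:2],.19],velocity=.025,f_stop=2); print(h,ctrl.current_tool_pos())
if not h: h=ctrl.move_linear([*KNOB[:2],.168],velocity=.012,f_stop=2)
f=np.mean([ctrl.current_ft_force() for _ in range(5)],0); print(h,ctrl.current_tool_pos(),f-f0,ctrl.current_time())
im,d=snap('side','side5.png');cv2.imwrite('pics/s5.png',cv2.resize(im[125:245,225:355,::-1],(0,0),fx=5,fy=5,interpolation=3))
E
```

```text
f0 [-0.65430203 -0.21000425  0.57827219]
False [0.54706468 0.10677959 0.19012483]
True [0.54695747 0.10677883 0.17625646] [ 1.69624871 -0.3345092   1.72308765] 22.3417
```

View pics/s5.png

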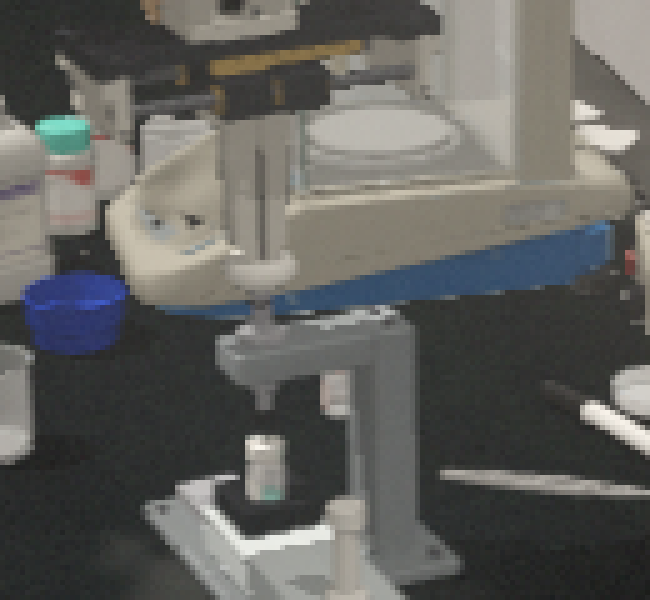

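```bash
python3 - <<'E'
from h import *
z0=.1763; f0=.578
def rd(n=8):
    F=[];Z=[]
    for _ in range(n):
        F.append(ctrl.current_ft_force()); Z.append(ctrl.current_tool_pos()[2]); ctrl.pause(.02)
    return np.mean(F,0),np.mean(Z)
for s in [0,.5,1,2,3,6,9,10,11,11.5,12,12.5,13,13.5,14,15]:
    ctrl.move_linear([*KNOB[:2],z0-s/1000],velocity=.015,f_stop=12)
    F,Z=rd(); print(s,round((z0-Z)*1000,2),F.round(2))
print(ctrl.current_time())
E
```

```text
0 -0.09 [-0.69  0.22  3.45]
0.5 0.56 [-0.4  -0.2   3.01]
1 1.03 [-0.65 -0.09  3.04]
2 2.03 [-0.92 -0.51  3.29]
3 3.04 [-0.84 -0.14  3.41]
6 6.01 [-1.48 -0.52  4.17]
9 8.9 [-1.5  -0.56  4.8 ]
10 9.93 [-1.42 -0.38  5.29]
11 10.95 [-1.86 -0.29  5.21]
11.5 11.34 [-2.09 -0.3   5.97]
12 11.62 [-2.76 -0.75  7.45]
12.5 12.07 [-3.05 -0.62  8.29]
13 12.52 [-3.2  -0.66  8.58]
13.5 12.94 [-3.51 -0.64  8.86]
14 13.4 [-3.65 -0.62  9.54]
15 14.3 [-4.3  -0.88 10.6 ]
28.725
```

```bash
python3 - <<'E'
from h import *
z0=.1763
def rd(n=8):
    F=[];Z=[]
    for _ in range(n):
        F.append(ctrl.current_ft_force()); Z.append(ctrl.current_tool_pos()); ctrl.pause(.02)
    return np.mean(F,0),np.mean(Z,0)
for s in [16,17,18,18.5]:
    ctrl.move_linear([*KNOB[:2],z0-s/1000],velocity=.015,f_stop=12)
    F,Z=rd(); print(s,round((z0-Z[2])*1000,2),F.round(2),(Z-KNOB)[:2].round(4))
print(ctrl.current_time())
im,d=snap('side','side6.png');P=cloud('side',d);cv2.imwrite('pics/s6.png',cv2.resize(im[155:245,245:335,::-1],(0,0),fx=6.6,fy=6.6,interpolation=3))
d0=np.load('side0.npy')
for D in(d0,d):
    P=cloud('side',D); m=(np.hypot(P[...,0]-.548,P[...,1]-.103)<.03)&(P[...,2]>.155)&(P[...,2]<.2)&(D>0); print(np.percentile(P[m][:,2],[2,50,90]).round(4))
E
```

```text
16 15.18 [-4.57 -0.74 11.6 ] [0.0001 0.    ]
17 16.07 [-4.82 -0.88 12.91] [0.0001 0.    ]
18 16.95 [-5.54 -0.87 13.34] [0.0001 0.    ]
18.5 17.39 [-5.76 -1.   13.79] [0.0001 0.    ]
30.2583
[0.1576 0.1912 0.1962]
[0.1587 0.1779 0.1964]
```

View pics/s6.png

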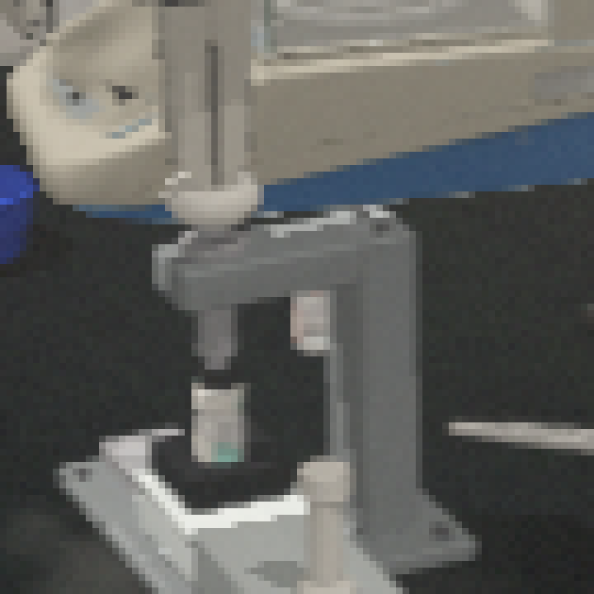

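```bash
python3 - <<'E'
from h import *
z0=.1763
ctrl.move_linear([*KNOB[:2],z0-.01880],velocity=.01,f_stop=12)
for k in range(3):
    ctrl.pause(.6); print(round((z0-ctrl.current_tool_pos()[2])*1000,2),np.mean([ctrl.current_ft_force() for _ in range(8)],0).round(2))
im,d=snap('top','top7.png')
for q in('beaker','jar','spare_vial'): print(q,[np.round(x['at'],3).tolist() for x in ctrl.search_frame('top',q)][:1])
im,d=snap('side','side7.png');P=cloud('side',d)
for q in('beaker','jar','spare_vial'): print(q,[np.round(x['at'],3).tolist() for x in ctrl.search_frame('side',q)][:1])
c=KNOB-.11*U;m=(np.hypot(P[...,0]-c[0],P[...,1]-c[1])<.03)&(abs(P[...,2]-.0945)<.004)&(d>0);print('post',P[m].mean(0).round(4),ctrl.current_time())
E
```

```text
17.63 [-6.35 -0.73 14.41]
17.65 [-5.8  -1.15 14.19]
17.66 [-5.56 -1.18 13.9 ]
beaker [[0.412, 0.33, 0.014]]
jar [[0.484, -0.323, 0.08]]
spare_vial []
beaker [[0.414, 0.3, 0.039]]
jar [[0.48, -0.348, 0.054]]
spare_vial [[0.546, 0.103, 0.164]]
post [ 0.5713 -0.0025  0.0943] 32.7583
```

```bash
python3 - <<'E'
from h import *
ctrl.finish_job()
E
```

```text
the job is handed in; nothing more can be done
```

I pushed the carrier into the detent, pressed the knob about 18 mm down, and handed the job in at about 33 s while still holding it there.

- **Carrier:** I pushed it about 61 mm by its post with closed fingers. The push force peaked at about 1.7 N and then dropped as it clicked in. That peak is below the stated 3 N, and I averaged only a few readings per step. Afterwards the top camera put the post 109.3–109.5 mm behind the knob axis, against the nominal 110 mm. The vial stood under the foot.
- **Press:** The force jumped when the foot met the vial, at about 11.5 mm of tool travel where 12 mm was expected. I used that as the depth reference. The final tool travel was steady at 17.65 mm, so the plunger is about 17.7–18.1 mm down. The force was about 14 N, well short of the stop.
- **Ring:** I could not see the dark ring in the pictures because the resolution is too low. The depth rests on travel and force alone.
- **Tool geometry:** The stated fingertip position (22 mm ahead of the TCP) was wrong. Camera depth showed the tips about 18 mm behind the TCP, and contact with the knob confirmed it. I worked from the measured value.
- **Bystanders:** The beaker and jar were found where they started, within about 4 mm. The spare vial was not detected in the last pictures; the side camera's only hit was the press knob. The arm never went low near it.
- **Side force:** There is a sideways force of about 6 N on the tool while holding. I left it as it was.

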